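# Hold a heat sink against a sprung fence

### The job

Push the open board drawer of the fastening fixture fully home until it clicks into its detent. Then pick up the aluminium heat sink, set it flat on the green board, centred left-to-right and square, and press it gently away from the front panel against the yellow sprung fence with a steady push of about 10 N, so that it sits inside its white outline and the fence is pushed back about 10 mm. Finish while still holding it there for a colleague to screw down, and leave the other parts on the bench alone.

Things in the scene. Friction and masses are not known exactly. Their poses are not given: they have to be found in the camera images.
- fixture: fastening fixture fixed to the bench: aluminium base x -80 to +120, y -100 to +100 mm, 12 mm high, low side rails (tops 28 mm up), blue spring block at the rear (110 mm wide, top 56 mm up). Origin on the bench. x points from the drawer's front panel to the rear (the way the drawer closes and the heat sink is pressed), y to its left, z up; turned up to 0.3 rad on the bench
- drawer (a joint): how far the board drawer is pulled out towards the fixture's -x, in m: 0 = home, 0.075 = fully out. A spring detent in the last 12 mm takes about 5 N to overcome and then holds it home; elsewhere it slides with about 1.5 N and stays where it is left
- drawer_front (a point): middle of the outer face of the drawer's grey front panel (orange patch), the face to push. Panel 120 mm wide, 6 mm thick, from 13 to 51 mm above the bench; this point is 35 mm up and, with the drawer home, at x -66, y 0 mm in the fixture's frame. The base (12 mm high) sticks out 14 mm in front of the panel when home
- outline (a point): centre of the white rectangle (54 x 46 mm, long side along the fixture's x) on the flat green board (113 x 130 mm) fixed in the drawer; on the board's top, 21 mm above the bench; moves with the drawer; when home at x +15, y 0 mm in the fixture's frame. Board parts are under 2 mm high and only near its side edges; the front panel stands 30 mm above the board
- fence (a joint): how far the sprung fence is pushed back towards the fixture's +x, in m: 0 = at rest, 0.020 = its stop. It resists with 1 N per mm: 10 mm is 10 N. A black pointer on its top has its tip over a green patch on the blue block when the push is right, over a red one when too hard
- fence_face (a point): middle of the front face of the yellow fence plate (64 mm wide, 12 mm thick, from 24 to 54 mm above the bench), 39 mm above the bench; at rest at x +30 mm, y 0 in the fixture's frame. It moves with the fence
- sink_center (a point): centre of the loose bare aluminium heat sink, 50 mm along its x, 40 mm along its y, 32 mm high (z up), about 0.13 kg: a 7 mm base with five upright fins that run along x; the outer faces of the two outermost fins lie 40 mm apart, to be gripped across y. It may face either way round; its 40 mm wide end goes against the fence. It starts standing on the bench, centre 16 mm up
- sink: the same heat sink: origin at the centre of its underside, axes as sink_center
- transformer_center (a point): centre of a loose transformer (dark steel with a yellow winding, 46 x 46 x 34 mm) standing on the bench, to be left alone
- capacitor_center (a point): centre of a loose blue capacitor can, 35 mm across and 45 mm high, standing on the bench, to be left alone
- driver: a loose screwdriver 160 mm long lying on the bench, to be left alone
Not all that is in view belongs to the job. What is shaped like the sink but pink is not meant.

How it is judged:
On the way, in this order (a step that is already met when the one before it is completed fails the run):
1. the drawer is home at its detent, the heat sink not yet on its board (value of joint drawer below 0.003 m and horizontal distance between sink and outline above 0.1 m), for 0.2 s.
2. the heat sink is flat, centred and square on the board and pressed against the fence with 5.5 to 14.5 N (value of joint drawer below 0.003 m and z of sink in the frame of outline between -0.003 and 0.004 m and y of sink in the frame of outline between -0.008 and 0.008 m and angle between sink's own z axis and vertical below 0.12 rad and angle between the x axis of sink and the x axis of fixture, either way round below 0.15 rad and contact force between sink and fence between 5.5 and 14.5 N), for 0.3 s.
At the end, for the whole second after the job is handed in: Held for a second: drawer home (3 mm), heat sink at rest, flat on the board (4 mm, 0.12 rad), within 8 mm of the outline's centre line, square within 0.15 rad, fingers on it with over 2 N, pressing the fence with 5.5 to 14.5 N (pushed back 5 to 15.5 mm) (all of step 2 and value of joint fence between 0.005 and 0.0155 m and contact force between the fingers and sink above 2 N and linear speed of sink below 0.01 m/s); the arm keeps its last pose, push and grip.
It fails at once if the heat sink is rammed into the fence with more than 25 N (contact force between sink and fence above 25 N).
It fails at once if the transformer is moved more than 20 mm (distance of transformer_center from where it was at the start of the episode above 0.02 m).
It fails at once if the capacitor is moved more than 20 mm (distance of capacitor_center from where it was at the start of the episode above 0.02 m).
It fails at once if the screwdriver is moved more than 20 mm (distance of driver from where it was at the start of the episode above 0.02 m).
It also fails if it takes over 61 s, if anything falls off the work surface, if the arm or the gripper's body presses on something with over 40 N, if the wrist force passes 120 N, or if a joint passes its speed limit or range.

### The arm

A 7-joint arm with a two-finger parallel gripper is mounted at the origin on the work surface. World frame = base frame: x ahead of the robot, y to its left, z up, the work surface at z = 0. Lengths are in m, angles in rad, forces in N, time in s.
With the tool pointing down it reaches from about 0.425 to 0.825 m from the base axis. Payload 3.6 kg.
Tool frame: the origin (TCP) lies at the very end of the fingers, on their centre line; the grasp point (between the pads) lies 19 mm behind it; z points along the fingers, y is the direction in which the jaws open and shut (so a half turn about z gives the same grasp; the last joint's range is limited). The gripper opens to 93 mm and grips with 3 to 60 N. Pads are 15 mm wide; open, the fingers measure 128 mm over their backs; the gripper's body (75 mm by 188 mm) begins 65 mm behind the grasp point.
Start: joints at [-1.272, 0.615, -0.013, 1.423, 0.008, 1.103, -0.04], TCP at [0.208, 0.616, 0.219] pointing down, gripper open.
Joint ranges: [-3.12, 3.12], [-0.3, 2.06], [-1.34, 1.32], [0.26, 2.42], [-1.36, 4.5], [0.01, 1.98], [-2.84, 2.84]. Speed limits (rad/s): [2.79, 2.79, 3.14, 3.14, 3.14, 3.14, 3.14].

### API

Orientations are given as a rotation vector (axis times angle).
In Python, from bench import observe, grab_frame, hand_in gives the robot as it stands.
- The arm moves only by the tool play_rows, never from a script. Its argument "commands" is one flat list of numbers, 7 for each row, row after row: the gripper command: -1 is fully open, 1 is shut, values between are in proportion, then the shift along the tool's x, y, z in mm, then the turn, a rotation vector about the tool's x, y, z in degrees. A call has exactly 8 rows; each row is the pose to reach, as a shift and turn from the pose commanded when the call began, along the tool's axes at that moment; what a row does not reach only later rows make up. A row lasts 1/8 s, in which the tool goes at most 62.5 mm and 10.7 degrees, less where a joint would pass 70% of its speed; a pose out of reach is approached as far as the arm can. A call with a gripper value outside its range is refused whole. The fingers move at their own pace and stop on an object; "grip_force" is the grip in N (left out, the last holds). Time passes only in rows, so rows that repeat a pose let the fingers close, or fill a call up. It gives the time, the measured TCP pose, the force and the opening at its end, in the units of the state.
- observe(): the state, without advancing time (a new reading comes with each control period).
- grab_frame(name): name is "scene" or "top" or "wrist"; returns a dict with "frame" (384x512x3 uint8, blue, green, red), "camera_matrix" (3x3 intrinsics, pixels), "pose" (4x4, takes a point from camera to world coordinates). Camera axes: x right, y down, z forward; pixel columns grow to the right and rows downward; lengths in m; the calibration is good to about 2 mm. A picture is of the moment at which its call begins. There is no depth.
- hand_in(): hands the job in, once; it reports no verdict.
The state is a dict: "t": time; "joints": joint angles; "joint_vel": joint speeds; "effort": joint torques, N m; "tool_pos": TCP position; "orientation": TCP orientation; "ft_force": force on the tool from outside, world axes, zero at the start; "moment": the same for the moment, N m; "grip_width": opening from 0.0 (shut) to 1.0 (fully open).
Only numpy, scipy, OpenCV 4.12 (cv2) and the standard library are available. Lean on these libraries where they do the work, as an engineer would, in place of code of your own. Each camera call takes 0.05 s, during which the arm holds its last target. There are 200 camera calls.

## Working session

There is one attempt and no reset: what is moved stays moved. The work goes in short steps, Python scripts to look and compute and a tool call to move; the robot and the scene stay as the last step left them, time stands still between calls to the robot, and variables do not carry over. Pictures are saved under pics/ and viewed, about 8 in all and at most 12, crops included, and the job is handed in when it is done.

Besides the shell and the picture viewer there is one more tool, called after "Emit:" by a JSON object that holds its "op" and its "data", one argument or row to a line. play_rows: Moves the arm, as the interface text tells. Its arguments: {"type":"object","properties":{"commands":{"type":"array","items":{"type":"number"}},"grip_force":{"type":"number"}},"required":["commands"]}

```bash
mkdir -p pics; ls
cat > h.py <<'E'
import numpy as np, cv2
from bench import observe, grab_frame, hand_in
from scipy.spatial.transform import Rotation as R
def ray(f,u,v,z):
    K=np.array(f["camera_matrix"]);P=np.array(f["pose"])
    d=P[:3,:3]@np.linalg.inv(K)@[u,v,1.];o=P[:3,3]
    return o+d*(z-o[2])/d[2]
def tri(obs):
    A=np.zeros((3,3));b=np.zeros(3)
    for f,u,v in obs:
        P=np.array(f["pose"]);d=P[:3,:3]@np.linalg.inv(f["camera_matrix"])@[u,v,1.];d/=np.linalg.norm(d)
        M=np.eye(3)-np.outer(d,d);A+=M;b+=M@P[:3,3]
    return np.linalg.solve(A,b)
def proj(f,p):
    P=np.linalg.inv(f["pose"]);q=np.array(f["camera_matrix"])@(P[:3,:3]@p+P[:3,3]);return q[:2]/q[2]
E
python3 - <<'E'
from h import *
import pickle
F={n:grab_frame(n) for n in("scene","top","wrist")}
pickle.dump(F,open("f0.pkl","wb"))
cv2.imwrite("pics/a.png",np.hstack([F["scene"]["frame"],F["top"]["frame"]])[:, :1024]) if 0 else None
for n in F: cv2.imwrite(f"pics/{n}0.png",F[n]["frame"]); print(n,np.round(F[n]["pose"],3).tolist(),np.round(F[n]["camera_matrix"],1).tolist())
print(observe())
E
```

```text
pics
scene [[0.504, 0.488, -0.713, 1.34], [0.864, -0.286, 0.415, -0.455], [-0.002, -0.825, -0.565, 0.692], [0.0, 0.0, 0.0, 1.0]] [[435.9, 0.0, 255.9], [0.0, 435.9, 189.5], [0.0, 0.0, 1.0]]
top [[0.092, -0.974, 0.205, 0.332], [-0.996, -0.09, 0.021, -0.015], [-0.002, -0.207, -0.978, 1.152], [0.0, 0.0, 0.0, 1.0]] [[495.1, 0.0, 256.3], [0.0, 495.1, 184.7], [0.0, 0.0, 1.0]]
wrist [[0.321, 0.915, 0.245, 0.139], [0.947, -0.309, -0.085, 0.639], [-0.002, 0.259, -0.966, 0.384], [0.0, 0.0, 0.0, 1.0]] [[280.7, 0.0, 251.4], [0.0, 280.7, 189.9], [0.0, 0.0, 1.0]]
{'t': 0.15, 'joints': array([-1.27150714,  0.61567067, -0.01261185,  1.42450585,  0.0081548 ,
        1.10339561, -0.04041271]), 'joint_vel': array([-0.00101881, -0.00247906, -0.00039498, -0.00480176, -0.0010882 ,
        0.00244805,  0.00089672]), 'effort': array([ 8.84857163e-04, -4.59350431e+01,  2.09587002e-01, -1.65943033e+01,
       -6.10403786e-02,  1.81596394e-02,  1.58436210e-04]), 'tool_pos': array([0.20784939, 0.61524517, 0.21777273]), 'orientation': array([-5.09336588e-01, -3.09977864e+00,  3.00443856e-03]), 'ft_force': array([ 0.54755711, -0.19762806, -0.36909772]), 'moment': array([ 0.03134771, -0.02775746,  0.00824426]), 'grip_width': 1.0000884407102077}
```

View pics/top0.png

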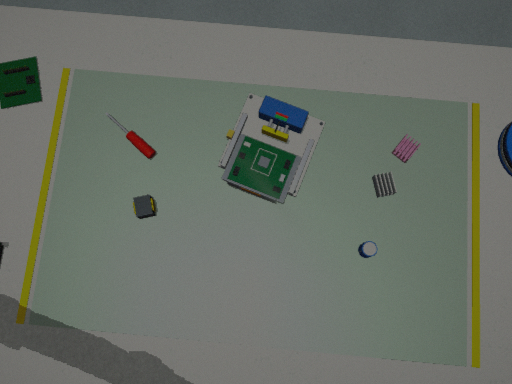

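View pics/scene0.png

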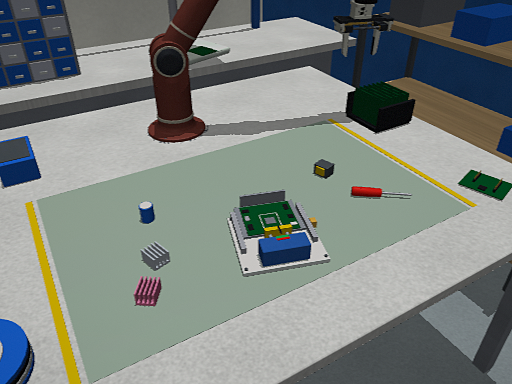

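Run:
```python
from h import *
import pickle
F=pickle.load(open("f0.pkl","rb"));f=F["top"]
for n,u,v,z in [("blk",283,107,.056),("outl",264,162,.021),("front top mid",257,192,.051),("bcornL",250,96,.012),("bcornR",322,123,.012),("sink",384,185,.032),("pink",405,149,.03),("cap",369,248,.045),("trafo",145,206,.034),("drv",140,144,.01)]:
    print(n,np.round(ray(f,u,v,z),3))
s=observe();T=np.eye(4);T[:3,:3]=R.from_rotvec(s["orientation"]).as_matrix();T[:3,3]=s["tool_pos"]
np.set_printoptions(precision=3,suppress=True)
print(T);print(np.linalg.inv(T)@F["wrist"]["pose"])
```

```text
blk [ 0.753 -0.036  0.056]
outl [ 0.626 -0.004  0.021]
front top mid [0.547 0.006 0.051]
bcornL [0.791 0.045 0.012]
bcornR [ 0.738 -0.134  0.012]
sink [ 0.594 -0.285  0.032]
pink [ 0.685 -0.331  0.03 ]
cap [ 0.445 -0.254  0.045]
trafo [0.494 0.258 0.034]
drv [0.646 0.297 0.01 ]
[[-0.947  0.32  -0.001  0.208]
 [ 0.32   0.947 -0.002  0.615]
 [-0.    -0.002 -1.     0.218]
 [ 0.     0.     0.     1.   ]]
[[-0.001 -0.966 -0.259  0.072]
 [ 1.    -0.001 -0.    -0.   ]
 [ 0.    -0.259  0.966 -0.166]
 [ 0.     0.     0.     1.   ]]
```

Emit:
{"op": "play_rows", "data": {
  "commands": [1, -100, -85, 0, 0, 0, 0, 1, -150, -130, 0, 0, 0, 0, 1, -210, -180, 10, 0, 0, 0, 1, -270, -230, 20, 0, 0, 0, 1, -320, -275, 30, 0, 0, 0, 1, -375, -320, 40, 0, 0, 0, 1, -430, -365, 45, 0, 0, 0, 1, -480, -410, 50, 0, 0, 0]
}}

```text
t: 1.15
tool_pos: [0.4643, 0.1865, 0.181]
orientation: [0.509, 3.1, 0.0]
ft_force: [0.1, 0.3, 0.6]
grip_width: 0.188
```

Emit:
{"op": "play_rows", "data": {
  "commands": [1, -40, -35, 5, 0, 0, 0, 1, -56, -47, 8, 0, 0, 0, 1, -56, -47, 8, 0, 0, 0, 1, -56, -47, 8, 0, 0, 0, 1, -56, -47, 8, 0, 0, 0, 1, -56, -47, 8, 0, 0, 0, 1, -56, -47, 8, 0, 0, 0, 1, -56, -47, 8, 0, 0, 0]
}}

```text
t: 2.15
tool_pos: [0.5014, 0.126, 0.1733]
orientation: [0.509, 3.1, -0.0]
ft_force: [0.0, 0.4, -0.1]
grip_width: 0.001
```

Run:
```python
from h import *
import pickle
f=grab_frame("wrist");pickle.dump(f,open("f1.pkl","wb"));cv2.imwrite("pics/w1.png",cv2.resize(f["frame"],(800,600),interpolation=cv2.INTER_CUBIC))
s=observe();print(s["t"],s["tool_pos"],s["orientation"],s["ft_force"],s["grip_width"])
```

```text
2.2 [0.5014656  0.12590952 0.17324487] [-5.09214924e-01 -3.10000989e+00  5.68716371e-05] [-0.11768521  0.30112818 -0.03170919] 0.004707801043459148
```

View pics/w1.png

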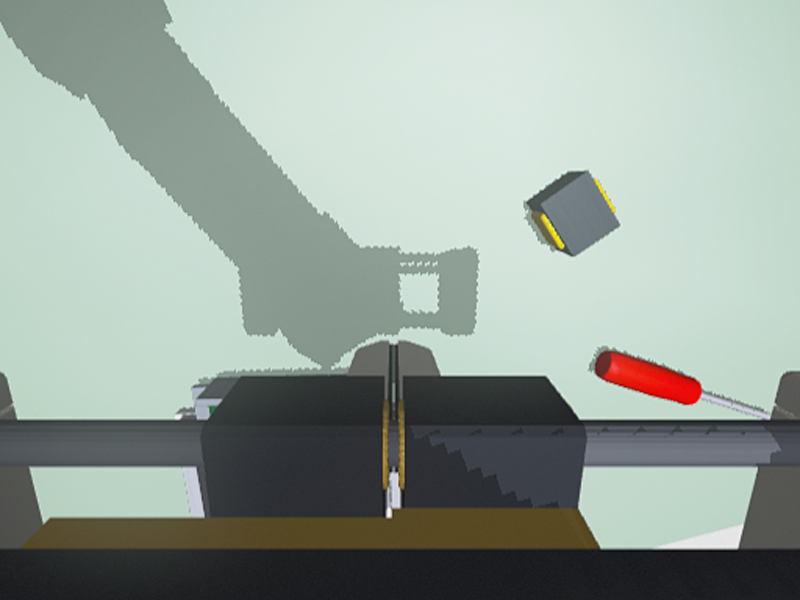

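Emit:
{"op": "play_rows", "data": {
  "commands": [1, -50, -15, 0, 0, 0, 0, 1, -100, -31, -3, 0, 0, 0, 1, -150, -47, -6, 0, 0, 0, 1, -200, -63, -8, 0, 0, 0, 1, -250, -79, -8, 0, 0, 0, 1, -250, -79, -8, 0, 0, 0, 1, -250, -79, -8, 0, 0, 0, 1, -250, -79, -8, 0, 0, 0]
}}

```text
t: 3.2
tool_pos: [0.7123, -0.027, 0.1815]
orientation: [-0.506, -3.1, -0.002]
ft_force: [-0.1, 1.0, 0.4]
grip_width: 0.005
```

Run:
```python
from h import *
import pickle
f=grab_frame("wrist");pickle.dump(f,open("f1.pkl","wb"));cv2.imwrite("pics/w2.png",cv2.resize(f["frame"],(800,600),interpolation=cv2.INTER_CUBIC))
s=observe();print(s["t"],s["tool_pos"],s["orientation"],s["ft_force"],s["grip_width"])
```

```text
3.25 [ 0.71243701 -0.02717539  0.18172186] [-5.05901311e-01 -3.10023879e+00 -1.51347908e-03] [-0.01290732  0.42280489  1.72614257] 0.009668010055838113
```

View pics/w2.png

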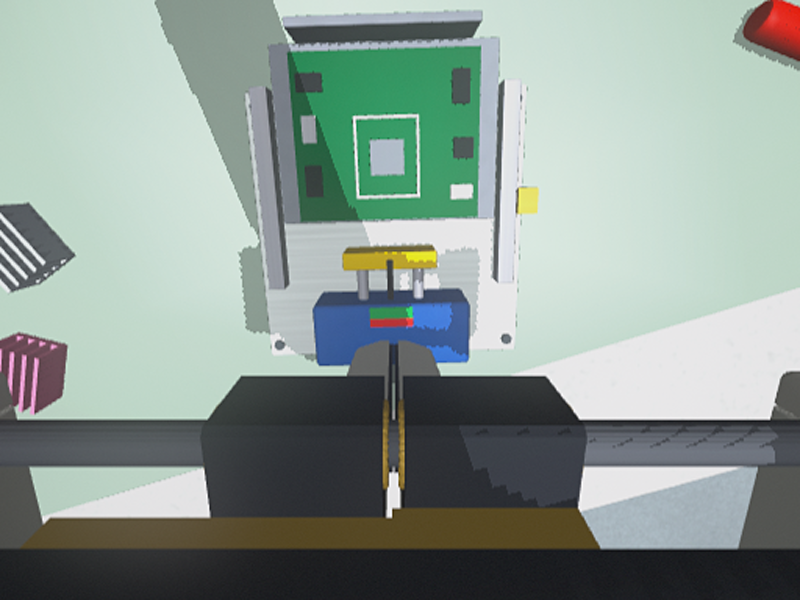

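Run:
```python
from h import *
import pickle
np.set_printoptions(precision=4,suppress=True)
f=pickle.load(open("f1.pkl","rb"));I=f["frame"];h=cv2.cvtColor(I,cv2.COLOR_BGR2HSV)
S=1/1.5625
# outline
m=((h[...,1]<90)&(h[...,2]>150)).astype(np.uint8);r=np.zeros_like(m);r[68:132,218:276]=1
pts=np.argwhere(m&r)[:,::-1].astype(np.float32)
P=np.array([ray(f,*p,.021)[:2] for p in pts])
c,(w,hh),a=cv2.minAreaRect((P*1000).astype(np.float32));print("outline",c,w,hh,a,len(pts))
# yellow fence top
m=cv2.inRange(h,(20,120,120),(35,255,255));m[:150]=0;m[180:]=0
n,l,st,ce=cv2.connectedComponentsWithStats(m);k=1+st[1:,4].argmax();print("fence px",st[k],ce[k])
for u,v in [(343,265),(437,262),(344,250),(436,246)]: print("fence pt z.054",ray(f,u*S,v*S,.054))
for n,u,v,z in [("panL",284,17,.051),("panR",482,11,.051),("holeL",280,345,.012),("holeR",506,339,.012),("railL",248,88,.028),("railLb",270,290,.028),("railR",525,81,.028),("railRb",513,282,.028),("patch red/green",392,319,.056),("blockL",316,307,.056),("blockR",470,303,.056),("ptr",390,298,.056)]: print(n,ray(f,u*S,v*S,z))
```

```text
outline (627.7344970703125, -3.4703197479248047) 46.290611267089844 57.11283493041992 72.28885650634766 968
fence px [219 160  60  13 636] [248.9607 165.9764]
fence pt z.054 [ 0.6863 -0.0539  0.054 ]
fence pt z.054 [0.7047 0.0072 0.054 ]
fence pt z.054 [ 0.6769 -0.0497  0.054 ]
fence pt z.054 [0.6941 0.0098 0.054 ]
panL [ 0.5342 -0.0357  0.051 ]
panR [0.5689 0.0774 0.051 ]
holeL [ 0.7382 -0.1327  0.012 ]
holeR [0.792  0.0434 0.012 ]
railL [ 0.557  -0.0769  0.028 ]
railLb [ 0.6905 -0.1169  0.028 ]
railR [0.6119 0.0998 0.028 ]
railRb [0.7427 0.0576 0.028 ]
patch red/green [ 0.7328 -0.0345  0.056 ]
blockL [ 0.7078 -0.0815  0.056 ]
blockR [0.739  0.0203 0.056 ]
ptr [ 0.718  -0.0309  0.056 ]
```

```bash
cat >> h.py <<'E'
ang=-0.297;ex=np.array([np.cos(ang),np.sin(ang)]);ey=np.array([-np.sin(ang),np.cos(ang)]);O=.6313*ex+.181*ey
def fx(x,y,z): return np.r_[O+x*ex+y*ey,z]
def delta(p,yaw=ang):
    s=observe();Rt=R.from_rotvec(s["orientation"]);W=R.from_matrix(np.array([[-np.cos(yaw),-np.sin(yaw),0],[-np.sin(yaw),np.cos(yaw),0],[0,0,-1.]]).T.T if 0 else np.column_stack([[-np.cos(yaw),-np.sin(yaw),0],[-np.sin(yaw),np.cos(yaw),0],[0,0,-1]]))
    print("shift mm",np.round(Rt.inv().apply(p-s["tool_pos"])*1000,1),"rot deg",np.round((Rt.inv()*W).as_rotvec(degrees=True),2))
def infx():
    s=observe();d=s["tool_pos"][:2]-O;print(round(s["t"],2),"fx mm",np.round([d@ex*1000,d@ey*1000,s["tool_pos"][2]*1000],1),"F fx",np.round([s["ft_force"][:2]@ex,s["ft_force"][:2]@ey,s["ft_force"][2]],2),"w",s["grip_width"])
E
python3 -c "
from h import *
infx();delta(fx(-.15,0,.1))"
```

```text
3.25 fx mm [ 57.9   1.5 181.7] F fx [-0.14  0.4   1.73] w 0.009668010055838113
shift mm [207.7  -7.1  81.8] rot deg [ 0.05 -0.03 -1.52]
```

Emit:
{"op": "play_rows", "data": {
  "commands": [1, 50, -2, 0, 0, 0, 0, 1, 100, -4, 20, 0, 0, -1, 1, 150, -6, 40, 0, 0, -1.5, 1, 208, -7, 70, 0, 0, -1.5, 1, 208, -7, 110, 0, 0, -1.5, 1, 208, -7, 155, 0, 0, -1.5, 1, 208, -7, 155, 0, 0, -1.5, 1, 208, -7, 155, 0, 0, -1.5]
}}

```text
t: 4.25
tool_pos: [0.5148, 0.0313, 0.0277]
orientation: [0.468, 3.104, 0.001]
ft_force: [0.4, -0.1, 0.2]
grip_width: 0.004
```

```bash
python3 -c "
from h import *
infx();delta(fx(-.12,0,.027))"
```

```text
4.25 fx mm [-148.2   -0.4   27.7] F fx [0.45 0.01 0.24] w 0.0043007929612275285
shift mm [-28.2   0.5   0.8] rot deg [ 0.05  0.12 -0.12]
```

Emit:
{"op": "play_rows", "data": {
  "commands": [1, -15, 0, 0, 0, 0, 0, 1, -25, 0, 0, 0, 0, 0, 1, -32, 0, 0, 0, 0, 0, 1, -39, 0, 0, 0, 0, 0, 1, -46, 0, 0, 0, 0, 0, 1, -52, 0, 0, 0, 0, 0, 1, -58, 0, 0, 0, 0, 0, 1, -62, 0, 0, 0, 0, 0]
}}

```text
t: 5.25
tool_pos: [0.5734, 0.0126, 0.0261]
orientation: [-0.469, -3.106, -0.0]
ft_force: [-2.0, 1.2, 1.1]
grip_width: 0.004
```

Emit:
{"op": "play_rows", "data": {
  "commands": [1, -2, 0, 0, 0, 0, 0, 1, -4, 0, 0, 0, 0, 0, 1, -5, 0, 0, 0, 0, 0, 1, -6, 0, 0, 0, 0, 0, 1, -7, 0, 0, 0, 0, 0, 1, -8, 0, 0, 0, 0, 0, 1, -8, 0, 0, 0, 0, 0, 1, -8, 0, 0, 0, 0, 0]
}}

```text
t: 6.25
tool_pos: [0.5793, 0.0108, 0.0261]
orientation: [-0.468, -3.104, -0.0]
ft_force: [-4.4, 1.7, 3.7]
grip_width: 0.005
```

```bash
python3 -c "
from h import *
infx()"
```

```text
6.25 fx mm [-80.5  -1.2  26.1] F fx [-4.7   0.29  3.71] w 0.005142252713896642
```

Emit:
{"op": "play_rows", "data": {
  "commands": [1, -1, 0, 0, 0, 0, 0, 1, -2, 0, 0, 0, 0, 0, 1, -3, 0, 0, 0, 0, 0, 1, -4, 0, 0, 0, 0, 0, 1, -5, 0, 0, 0, 0, 0, 1, -6, 0, 0, 0, 0, 0, 1, -6, 0, 0, 0, 0, 0, 1, -6, 0, 0, 0, 0, 0]
}}

```text
t: 7.25
tool_pos: [0.5872, 0.0077, 0.0265]
orientation: [0.469, 3.104, -0.001]
ft_force: [0.7, 0.3, -0.4]
grip_width: 0.005
```

```bash
python3 -c "
from h import *
infx()"
```

```text
7.25 fx mm [-72.1  -1.7  26.5] F fx [ 0.6   0.55 -0.37] w 0.004865351629873931
```

Force dropped: it snapped in. Push a little more to confirm the stop.

Emit:
{"op": "play_rows", "data": {
  "commands": [1, -1, 0, 0, 0, 0, 0, 1, -2, 0, 0, 0, 0, 0, 1, -3, 0, 0, 0, 0, 0, 1, -4, 0, 0, 0, 0, 0, 1, -4, 0, 0, 0, 0, 0, 1, -4, 0, 0, 0, 0, 0, 1, -4, 0, 0, 0, 0, 0, 1, -4, 0, 0, 0, 0, 0]
}}

```text
t: 8.25
tool_pos: [0.5872, 0.0078, 0.026]
orientation: [-0.467, -3.1, 0.001]
ft_force: [-6.9, 0.7, 5.9]
grip_width: 0.003
```

```bash
python3 -c "
from h import *
infx()"
```

```text
8.25 fx mm [-72.1  -1.7  26. ] F fx [-6.79 -1.38  5.93] w 0.0032489154415768487
```

Emit:
{"op": "play_rows", "data": {
  "commands": [1, 15, 0, 0, 0, 0, 0, 1, 30, 0, 0, 0, 0, 0, 1, 30, 0, -50, 0, 0, 0, 1, 30, 0, -100, 0, 0, 0, 1, 30, -30, -130, 0, 0, 0, 1, 20, -80, -140, 0, 0, 0, 1, 10, -130, -140, 0, 0, 0, 1, 0, -180, -140, 0, 0, 0]
}}

```text
t: 9.25
tool_pos: [0.5384, -0.167, 0.167]
orientation: [0.468, 3.102, -0.002]
ft_force: [0.5, 0.4, -0.0]
grip_width: 0.007
```

```bash
python3 -c "
from h import *
infx();delta(np.r_[.663,-.306,.16])"
```

```text
9.25 fx mm [ -67.6 -183.1  167. ] F fx [ 0.36  0.49 -0.04] w 0.006773991283590774
shift mm [-160.1  -96.1    7.8] rot deg [-0.02  0.26 -0.15]
```

Emit:
{"op": "play_rows", "data": {
  "commands": [-1, -50, -30, 0, 0, 0, 0, -1, -100, -60, 0, 0, 0, 0, -1, -150, -90, 0, 0, 0, 0, -1, -160, -96, 0, 0, 0, 0, -1, -160, -96, 0, 0, 0, 0, -1, -160, -96, 0, 0, 0, 0, -1, -160, -96, 0, 0, 0, 0, -1, -160, -96, 0, 0, 0, 0]
}}

```text
t: 10.25
tool_pos: [0.6617, -0.3029, 0.1668]
orientation: [0.467, 3.106, -0.0]
ft_force: [-0.8, -0.8, -0.4]
grip_width: 0.818
```

Run:
```python
from h import *
import pickle
f=grab_frame("wrist");pickle.dump(f,open("f2.pkl","wb"));g=grab_frame("top");s=grab_frame("scene");pickle.dump((g,s),open("f2b.pkl","wb"))
A=f["frame"]
cv2.imwrite("pics/w3.png",cv2.resize(A,(800,600),interpolation=cv2.INTER_CUBIC))
infx()
```

```text
10.4 fx mm [  90.2 -277.5  166.6] F fx [-0.11  0.21  0.48] w 0.9415645292396563
```

View pics/w3.png

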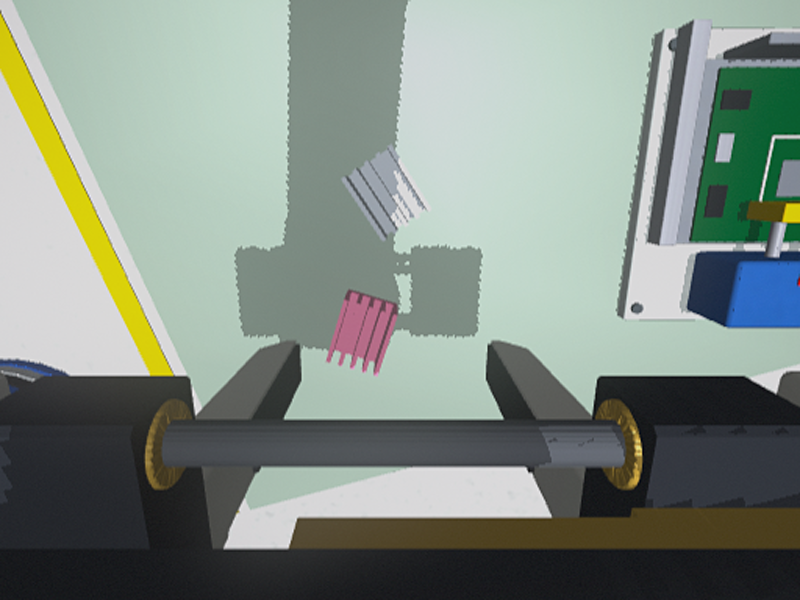

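Run:
```python
from h import *
import pickle
f=pickle.load(open("f2.pkl","rb"))["frame"];g,s=pickle.load(open("f2b.pkl","rb"))
z=lambda A,x,y,w,hh,k:cv2.resize(A[y:y+hh,x:x+w],None,fx=k,fy=k,interpolation=cv2.INTER_CUBIC)
a=z(f,210,85,75,75,8) # 600
b=np.vstack([z(g["frame"],365,165,40,40,5),z(s["frame"],132,235,40,40,5)]);b=np.vstack([b,np.zeros((200,200,3),np.uint8)])
cv2.imwrite("pics/w4.png",np.hstack([a,b]))
```

```text
(no output)
```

View pics/w4.png

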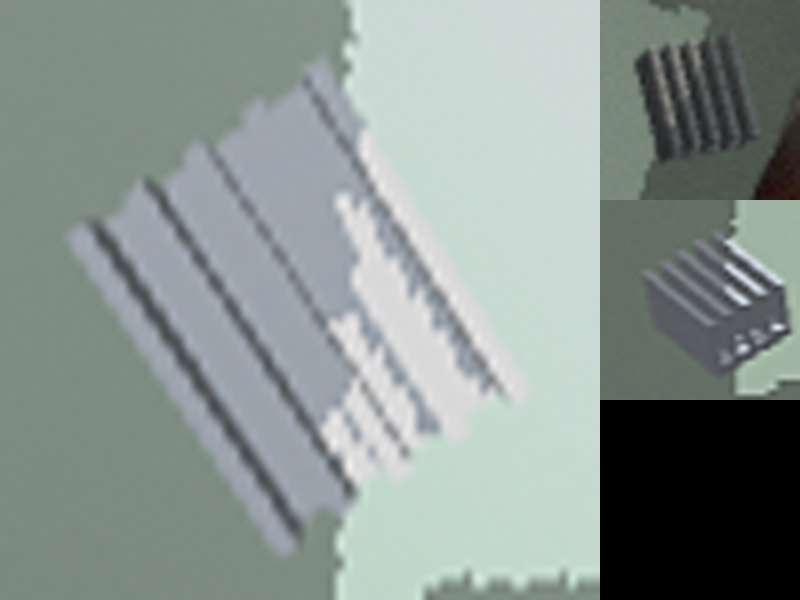

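Run:
```python
from h import *
import pickle
np.set_printoptions(precision=4,suppress=True)
f=pickle.load(open("f2.pkl","rb"));g,s=pickle.load(open("f2b.pkl","rb"))
c=np.array([(70,232),(322,60),(527,390),(280,555)])/8+[210,85]
t=tri([(f,*c.mean(0)),(g,384.4,184.6),(s,154.8,250.8)]);print("tri",t, tri([(f,*c.mean(0)),(s,154.8,250.8)]))
q=np.array([ray(f,*p,.032)[:2] for p in c]);print(q*1000,q.mean(0),[np.linalg.norm(q[i]-q[i-1]) for i in range(4)])
for a,b in[(0,3),(1,2)]: d=q[b]-q[a];print("fin yaw",np.arctan2(d[1],d[0]))
for a,b in[(0,1),(3,2)]: d=q[b]-q[a];print("end yaw",np.arctan2(d[1],d[0])-np.pi/2)
d=(q[3]+q[2]-q[0]-q[1]);yaw=np.arctan2(d[1],d[0]);print(yaw)
infx();delta(np.r_[q.mean(0),.1],yaw);print(observe()["joints"])
```

```text
tri [ 0.5981 -0.2869  0.0277] [ 0.6004 -0.2872  0.0304]
[[ 582.034  -313.7485]
 [ 571.5361 -276.3899]
 [ 618.7783 -262.7995]
 [ 629.9206 -300.3937]] [ 0.6006 -0.2883] [np.float64(0.049714032927786395), np.float64(0.0388055391932265), np.float64(0.04915811344241499), np.float64(0.03921068018409536)]
fin yaw 0.2719719278907407
fin yaw 0.28011091782913655
end yaw 0.27393735080513415
end yaw 0.28813702676757225
0.27601854155190303
10.4 fx mm [  90.2 -277.5  166.6] F fx [-0.11  0.21  0.48] w 0.9415645292396563
shift mm [62.8 -3.6 66.5] rot deg [ -0.01   0.02 -32.96]
[ 0.3862  0.7891  0.0286  1.221  -0.0224  1.1314  1.6874]
```

Emit:
{"op": "play_rows", "data": {
  "commands": [-1, 30, -2, 0, 0, 0, -10, -1, 63, -4, 20, 0, 0, -20, -1, 63, -4, 50, 0, 0, -30, -1, 63, -4, 80, 0, 0, -33, -1, 63, -4, 95, 0, 0, -33, -1, 63, -4, 95, 0, 0, -33, -1, 63, -4, 95, 0, 0, -33, -1, 63, -4, 95, 0, 0, -33]
}}

```text
t: 11.4
tool_pos: [0.6012, -0.2892, 0.0726]
orientation: [-0.432, 3.11, -0.002]
ft_force: [-0.0, -0.5, 0.7]
grip_width: 1.001
```

```bash
python3 -c "
from h import *
infx();delta(np.r_[.6006,-.2883,.006],.276);print(observe()['joints'])"
```

```text
11.4 fx mm [  28.2 -281.5   72.6] F fx [ 0.14 -0.5   0.71] w 1.0014323569033066
shift mm [ 0.5  1.1 66.6] rot deg [-0.1   0.11  0.02]
[ 0.48133509  0.79378126 -0.1181862   1.51788987  0.11404329  0.83407862
  2.16882379]
```

Emit:
{"op": "play_rows", "data": {
  "commands": [-1, 0, 1, 25, 0, 0, 0, -1, 0, 1, 50, 0, 0, 0, -1, 0, 1, 62, 0, 0, 0, -1, 0, 1, 66, 0, 0, 0, -1, 0, 1, 66, 0, 0, 0, 1, 0, 1, 66, 0, 0, 0, 1, 0, 1, 66, 0, 0, 0, 1, 0, 1, 66, 0, 0, 0],
  "grip_force": 45
}}

```text
t: 12.4
tool_pos: [0.6002, -0.288, 0.0056]
orientation: [-0.433, 3.111, -0.001]
ft_force: [0.8, 0.3, 0.1]
grip_width: 0.727
```

Emit:
{"op": "play_rows", "data": {
  "commands": [1, 0, 0, 0, 0, 0, 0, 1, 0, 0, 0, 0, 0, 0, 1, 0, 0, 0, 0, 0, 0, 1, 0, 0, 0, 0, 0, 0, 1, 0, 0, 0, 0, 0, 0, 1, 0, 0, 0, 0, 0, 0, 1, 0, 0, 0, 0, 0, 0, 1, 0, 0, 0, 0, 0, 0]
}}

```text
t: 13.4
tool_pos: [0.6, -0.2881, 0.0052]
orientation: [0.432, -3.112, 0.0]
ft_force: [-0.8, -0.5, 0.4]
grip_width: 0.429
```

```bash
python3 -c "
from h import *
infx();s=observe();print(s['tool_pos'],s['orientation'],s['grip_width']*93)"
```

```text
13.4 fx mm [  26.7 -280.9    5.2] F fx [-0.58 -0.68  0.37] w 0.42910669116530487
[ 0.5999743 -0.2880837  0.0052349] [ 4.32465116e-01 -3.11166261e+00  3.58220316e-04] 39.90692227837335
```

```bash
python3 -c "
from h import *
delta(fx(-.010,0,.12))"
```

```text
shift mm [-121.5  255.9 -114.8] rot deg [-1.000e-02  0.000e+00  3.284e+01]
```

Emit:
{"op": "play_rows", "data": {
  "commands": [1, 0, 0, -20, 0, 0, 0, 1, 0, 0, -60, 0, 0, 0, 1, 0, 0, -115, 0, 0, 0, 1, 0, 0, -115, 0, 0, 8, 1, 0, 0, -115, 0, 0, 16, 1, 0, 0, -115, 0, 0, 24, 1, 0, 0, -115, 0, 0, 32.9, 1, 0, 0, -115, 0, 0, 32.9]
}}

```text
t: 14.4
tool_pos: [0.6002, -0.2873, 0.1213]
orientation: [0.462, 3.107, 0.0]
ft_force: [-0.1, 0.0, -1.5]
grip_width: 0.43
```

```bash
python3 -c "
from h import *
infx();delta(fx(-.010,0,.12));print(observe()['grip_width']*93)"
```

```text
14.4 fx mm [  26.7 -280.   121.3] F fx [-0.12  0.   -1.54] w 0.4297547569955824
shift mm [ 36.3 280.1   1.3] rot deg [0.01 0.04 0.1 ]
39.96719240058916
```

Emit:
{"op": "play_rows", "data": {
  "commands": [1, 5, 40, 0, 0, 0, 0, 1, 12, 90, 0, 0, 0, 0, 1, 20, 140, 0, 0, 0, 0, 1, 28, 190, 0, 0, 0, 0, 1, 34, 230, 0, 0, 0, 0, 1, 36, 260, 0, 0, 0, 0, 1, 36, 280, 0, 0, 0, 0, 1, 36, 280, 0, 0, 0, 0]
}}

```text
t: 15.4
tool_pos: [0.6481, -0.0077, 0.1204]
orientation: [0.46, 3.108, 0.002]
ft_force: [0.3, 0.3, -1.5]
grip_width: 0.424
```

Run:
```python
from h import *
import pickle
infx();delta(fx(-.010,0,.028))
g={n:grab_frame(n) for n in("top","scene","wrist")};pickle.dump(g,open("f3.pkl","wb"))
z=lambda A,x,y,w,hh,k:cv2.resize(A[y:y+hh,x:x+w],None,fx=k,fy=k,interpolation=cv2.INTER_CUBIC)
a=z(g["top"]["frame"],210,85,130,130,3)
b=z(g["scene"]["frame"],215,150,130,130,3)
cv2.imwrite("pics/w5.png",np.hstack([a,b]))
```

```text
15.4 fx mm [ -9.3   1.3 120.4] F fx [ 0.23  0.42 -1.47] w 0.42395505777289927
shift mm [ 0.7 -1.4 92.4] rot deg [0.07 0.   0.18]
```

View pics/w5.png

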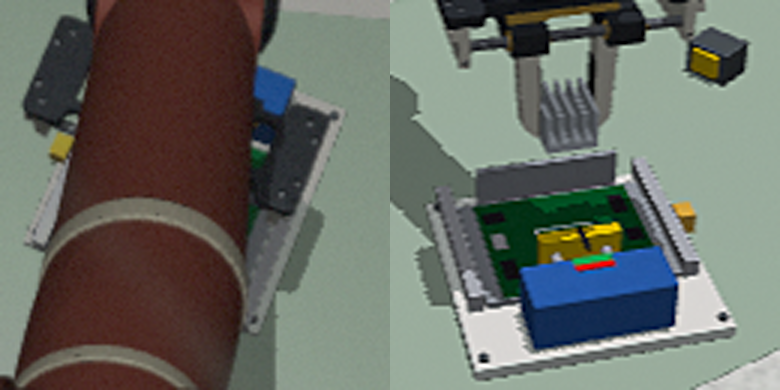

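Emit:
{"op": "play_rows", "data": {
  "commands": [1, 0, -1, 30, 0, 0, 0, 1, 0, -1, 60, 0, 0, 0, 1, 0, -1, 75, 0, 0, 0, 1, 0, -1, 82, 0, 0, 0, 1, 0, -1, 86, 0, 0, 0, 1, 0, -1, 90, 0, 0, 0, 1, 0, -1, 92, 0, 0, 0, 1, 0, -1, 92, 0, 0, 0]
}}

```text
t: 16.55
tool_pos: [0.6475, -0.0106, 0.0284]
orientation: [0.466, 3.107, -0.0]
ft_force: [0.1, -0.1, -2.0]
grip_width: 0.426
```

```bash
python3 -c "
from h import *
infx();delta(fx(-.010,0,.0262))"
```

```text
16.55 fx mm [-9.  -1.6 28.4] F fx [ 0.09 -0.07 -2.03] w 0.42618572660021203
shift mm [1.  1.6 2.2] rot deg [ 0.    0.01 -0.04]
```

Lower 2 mm more slowly, reading the contact force.

Emit:
{"op": "play_rows", "data": {
  "commands": [1, 0, 0.5, 1, 0, 0, 0, 1, 0, 1, 1.5, 0, 0, 0, 1, 0, 1, 2, 0, 0, 0, 1, 0, 1, 2.5, 0, 0, 0, 1, 0, 1, 2.5, 0, 0, 0, 1, 0, 1, 2.5, 0, 0, 0, 1, 0, 1, 2.5, 0, 0, 0, 1, 0, 1, 2.5, 0, 0, 0]
}}

```text
t: 17.55
tool_pos: [0.6478, -0.0096, 0.0262]
orientation: [0.466, 3.107, 0.0]
ft_force: [-2.1, 1.1, 6.0]
grip_width: 0.425
```

```bash
python3 -c "
from h import *
infx()"
```

```text
17.55 fx mm [-9.  -0.6 26.2] F fx [-2.3   0.4   5.97] w 0.42507124191296203
```

Emit:
{"op": "play_rows", "data": {
  "commands": [1, 0, 0, -1, 0, 0, 0, 1, -2, 0, -1, 0, 0, 0, 1, -4, 0, -1, 0, 0, 0, 1, -6, 0, -1, 0, 0, 0, 1, -8, 0, -1, 0, 0, 0, 1, -10, 0, -1, 0, 0, 0, 1, -12, 0, -1, 0, 0, 0, 1, -12, 0, -1, 0, 0, 0]
}}

```text
t: 18.55
tool_pos: [0.6594, -0.0133, 0.0267]
orientation: [0.466, 3.107, -0.0]
ft_force: [-0.4, -0.1, -2.1]
grip_width: 0.427
```

```bash
python3 -c "
from h import *
infx();delta(fx(.015,0,.026))"
```

```text
18.55 fx mm [ 3.1 -0.7 26.7] F fx [-0.35 -0.25 -2.14] w 0.4267550991946175
shift mm [-11.9   0.8   0.7] rot deg [-0.    0.01 -0.05]
```

Emit:
{"op": "play_rows", "data": {
  "commands": [1, -1, 0, 0.4, 0, 0, 0, 1, -2, 0.5, 0.4, 0, 0, 0, 1, -3, 0.7, 0.4, 0, 0, 0, 1, -4, 0.7, 0.4, 0, 0, 0, 1, -5, 0.7, 0.4, 0, 0, 0, 1, -6, 0.7, 0.4, 0, 0, 0, 1, -7, 0.7, 0.4, 0, 0, 0, 1, -7, 0.7, 0.4, 0, 0, 0]
}}

```text
t: 19.55
tool_pos: [0.6656, -0.0144, 0.0263]
orientation: [-0.466, -3.106, 0.0]
ft_force: [-2.1, 0.6, 0.3]
grip_width: 0.426
```

```bash
python3 -c "
from h import *
infx();delta(fx(.015,0,.026))"
```

```text
19.55 fx mm [ 9.3  0.  26.3] F fx [-2.17 -0.02  0.26] w 0.42583579771450036
shift mm [-5.7 -0.   0.2] rot deg [-0.01 -0.08 -0.03]
```

Emit:
{"op": "play_rows", "data": {
  "commands": [1, -1, 0, 0, 0, 0, 0, 1, -2, 0, 0, 0, 0, 0, 1, -3, 0, 0, 0, 0, 0, 1, -4, 0, 0, 0, 0, 0, 1, -5, 0, 0, 0, 0, 0, 1, -6, 0, 0, 0, 0, 0, 1, -7, 0, 0, 0, 0, 0, 1, -7, 0, 0, 0, 0, 0]
}}

```text
t: 20.55
tool_pos: [0.6703, -0.0159, 0.0263]
orientation: [-0.465, -3.101, -0.0]
ft_force: [-8.2, 1.7, 5.1]
grip_width: 0.424
```

```bash
python3 -c "
from h import *
infx();delta(fx(.015,0,.026))"
```

```text
20.55 fx mm [14.3 -0.  26.3] F fx [-8.28 -0.81  5.15] w 0.42352170809215517
shift mm [-0.7  0.   0.3] rot deg [-0.04 -0.33 -0.03]
```

Emit:
{"op": "play_rows", "data": {
  "commands": [1, -0.5, 0, -0.2, 0, 0, 0, 1, -1, 0, -0.4, 0, 0, 0, 1, -1.5, 0, -0.5, 0, 0, 0, 1, -2, 0, -0.5, 0, 0, 0, 1, -2, 0, -0.5, 0, 0, 0, 1, -2, 0, -0.5, 0, 0, 0, 1, -2, 0, -0.5, 0, 0, 0, 1, -2, 0, -0.5, 0, 0, 0]
}}

```text
t: 21.55
tool_pos: [0.6713, -0.0162, 0.0263]
orientation: [-0.464, -3.099, -0.0]
ft_force: [-8.9, 1.8, 4.2]
grip_width: 0.427
```

Run:
```python
from h import *
infx()
g=grab_frame("scene");f=grab_frame("wrist")
z=lambda A,x,y,w,hh,k:cv2.resize(A[y:y+hh,x:x+w],None,fx=k,fy=k,interpolation=cv2.INTER_CUBIC)
cv2.imwrite("pics/w6.png",np.hstack([z(g["frame"],240,185,75,75,8)]))
infx()
```

```text
21.55 fx mm [15.3 -0.  26.3] F fx [-9.   -0.88  4.21] w 0.4268239123928264
21.65 fx mm [15.3 -0.  26.3] F fx [-9.57 -0.36  4.57] w 0.4254775724340387
```

View pics/w6.png

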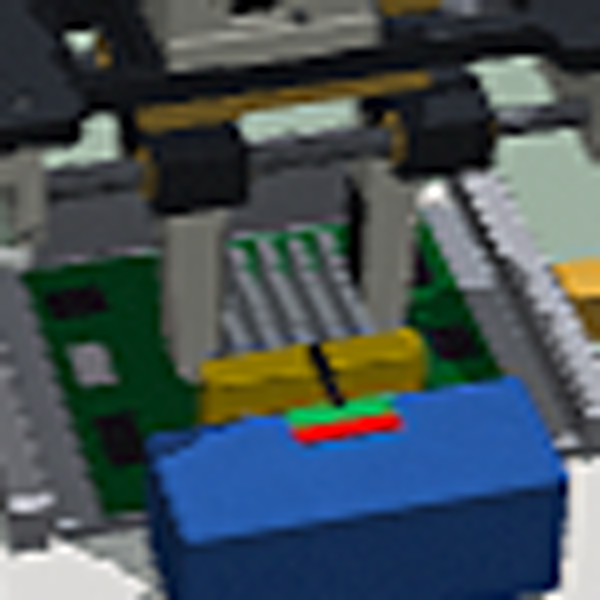

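Emit:
{"op": "play_rows", "data": {
  "commands": [1, -0.5, 0, 0, 0, 0, 0, 1, -1, 0, 0, 0, 0, 0, 1, -1.5, 0, -0.2, 0, 0, 0, 1, -2, 0, -0.3, 0, 0, 0, 1, -2, 0, -0.3, 0, 0, 0, 1, -2, 0, -0.3, 0, 0, 0, 1, -2, 0, -0.3, 0, 0, 0, 1, -2, 0, -0.3, 0, 0, 0]
}}

```text
t: 22.65
tool_pos: [0.6723, -0.0165, 0.0264]
orientation: [-0.464, -3.097, -0.0]
ft_force: [-10.6, 2.3, 3.5]
grip_width: 0.428
```

Run:
```python
from h import *
infx()
g=grab_frame("scene")
A=g["frame"][185:260,240:315]
cv2.imwrite("pics/w7.png",cv2.resize(A,None,fx=8,fy=8,interpolation=cv2.INTER_CUBIC))
infx();s=observe();print(np.degrees(R.from_rotvec(s["orientation"]).magnitude()),R.from_rotvec(s["orientation"]).as_matrix()[:,2],s["joint_vel"].round(4))
```

```text
22.65 fx mm [16.4  0.  26.4] F fx [-10.77  -0.87   3.49] w 0.42766369458780734
22.7 fx mm [16.4 -0.  26.4] F fx [-9.59 -0.36  4.42] w 0.42335985655377306
179.4265306996012 [-0.00985526  0.00177027 -0.99994987] [ 0.0009  0.001   0.0008  0.0005  0.0008  0.0006 -0.0006]
```

View pics/w7.png

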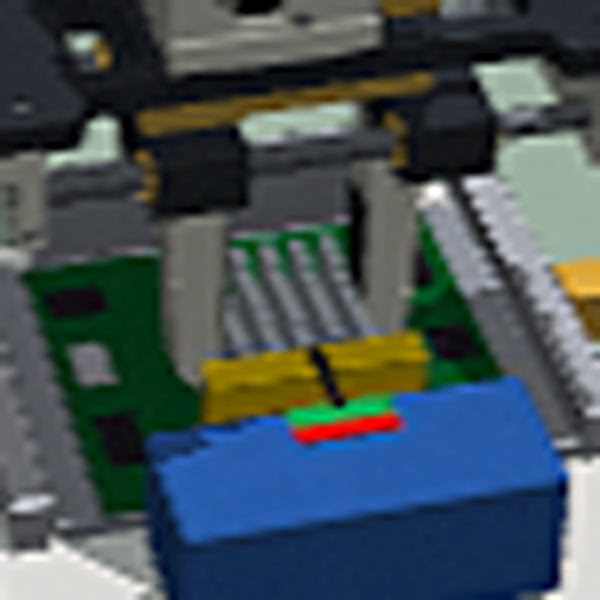

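```bash
python3 -c "
from h import *
print(hand_in());infx()"
```

```text
the job is handed in; nothing more can be done
None
the job is handed in; nothing more can be done
```

The drawer is home and I handed the job in with the arm still holding the heat sink against the fence. `hand_in()` reported no verdict.

**What I did:**
- **Drawer:** I pushed the panel with shut fingers. The force rose to about 4.7 N at the detent, then dropped as it snapped in. A further push of about 7 N moved the tip no further, so it is against its stop.
- **Heat sink:** I gripped it across the outer fins with 45 N (opening 39.9 mm). I set it flat on the board, then slid it against the fence.

**Last checks, just before handing in, at 22.7 s of the 61 s:**
- **Push:** the wrist read about 9.6–10.8 N along the press direction. A little of that is friction on the board, so I estimate about 8–10 N on the fence.
- **Position:** by the tool pose, the heat sink's centre was at about x +16 mm, y 0 mm in the fixture's frame as I measured it. It was square within about 0.1° by command and tilted about 0.6°.
- **Fence pointer:** the scene picture shows its tip at the near edge of the green patch, clear of the red one.

**What disagreed or is unconfirmed:**
- By my frame, x +16 mm puts the fence 11 mm back. The force and the pointer suggest slightly less, within the 1–2 mm error of the camera calibration.
- The top camera was blocked by the arm, so the final left-to-right centring rests on the tool pose, not a picture.

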